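Tip a printing block onto the bench hook and seat it

ROBOT

A 7-joint arm with a two-finger parallel gripper is mounted at the origin on the work surface. World frame = base frame: x ahead of the robot, y to its left, z up, the work surface at z = 0. Lengths are in m, angles in degrees, forces in N, time in s.
With the tool pointing down it reaches from about 0.35 to 0.9 m from the base axis. Payload 19.9 kg.
Tool frame: the origin (TCP) lies midway between the tips of the shut fingers; the grasp point (between the pads) lies 19 mm behind it; y points along the fingers, x is the direction in which the jaws open and shut, and the axes are right-handed (so a half turn about y gives the same grasp; the last joint's range is limited). The gripper opens to 85 mm and grips with 20 to 120 N. Pads are 22 mm wide; open, the fingers measure 114 mm over their backs; the gripper's body (76 mm by 85 mm) begins 54 mm behind the grasp point. The pads swing forward as they close: fully open they stand 13 mm farther back than shut.
Start: joints at [67.81, 23.915, -0.59, 92.452, 0.269, 63.638, -3.037], TCP at [0.212, -0.588, 0.231] pointing down, gripper open.
Joint ranges: [-161.28, 161.28], [-22.2, 115.67], [-73.04, 71.86], [3.21, 147.25], [-68.34, 248.33], [10.77, 114.83], [-161.83, 161.83]. Speed limits (degrees/s): [108.29, 108.29, 136.94, 136.94, 172.46, 172.46, 172.46].

INTERFACE

Orientations are given as [roll, pitch, yaw] about the fixed x, y, z axes, in that order (R = Rz(yaw) Ry(pitch) Rx(roll)).
In Python, from bench import * gives the robot as it stands.
- The arm moves only by the shell command python3 -m inch 'ROWS' [OPENING] [FORCE]. ROWS is JSON, a list that holds one entry, the list of rows, each a list of 4 numbers: the shift along the tool's x, y, z in cm, then the turn about the tool's y in degrees. In form: [[[x, y, z, yaw], ...]]. A call has 1 to 5 rows; each row is the pose to reach, as a shift and turn from the pose commanded when the call began, along the tool's axes at that moment; what a row does not reach only later rows make up. A row lasts 1/8 s, in which the tool goes at most 62.5 mm and 10.7 degrees, less where a joint would pass 70% of its speed; a pose out of reach is approached as far as the arm can. A call with a gripper value outside its range is refused whole. OPENING is the finger opening in cm, from 0 to 8.54, set as the call begins (- or left out, the last holds). The fingers move at their own pace and stop on an object; FORCE is the grip in N (left out, the last holds). Time passes only in rows, so rows that repeat a pose let the fingers close. It gives the time, the measured TCP pose, the force and the opening at its end, in the units of the state.
- get_state(): the state, without advancing time (a new reading comes with each control period).
- read_camera(name): name is "side" or "top" or "wrist"; returns a dict with "img" (400x640x3 uint8, red, green, blue), "fx", "fy", "cx", "cy" (pixels), "origin" and "attitude" of the camera in the world. Camera axes: x right, y down, z forward; pixel columns grow to the right and rows downward; lengths in m; the calibration is good to about 2 mm. A picture is of the moment at which its call begins. There is no depth.
- hand_in(): hands the job in, once; it reports no verdict.
The state is a dict: "t": time; "joint_positions": joint angles; "qvel": joint speeds; "joint_torque": joint torques, N m; "tcp_pos": TCP position; "tcp_rot": TCP orientation; "ft_force": force on the tool from outside, world axes, zero at the start; "moment": the same for the moment, N m; "finger_gap": opening from 0.0 (shut) to 1.0 (fully open).
Only numpy, scipy, OpenCV 4.12 (cv2) and the standard library are available. Lean on these libraries where they do the work, as an engineer would, in place of code of your own. Each camera call takes 0.05 s, during which the arm holds its last target.

TASK

Get the tall wooden printing block ready for carving: without lifting it, slide its foot squarely up against the low front edge of the bench hook's board, then push near its top to tip it away from you over that edge so that it lies on the board, carved face up. Then slide it along the board until its end lies flush against the metal stop bar in front of the fence, and press it home there with a gentle, steady push of about 10 newtons for about a second (never more than 20), before letting go. Work gently throughout, without knocking the block, and leave everything else on the table where it is.

Things in the scene. Friction and masses are not known exactly. Their poses are not given: they have to be found in the camera images.
- block: Hardwood printing block 44 x 70 x 88 mm (its x, y, z), 0.19-0.36 kg, standing on end on the table, 20-45 mm before the board's front edge, roughly square to it. Origin: centre of its foot (after tipping: middle of the end face nearest the robot); z up its length. Its -x face, towards the robot, is carved with a leaf and must end on top. Smooth: sliding takes 0.3-1 N; leant over 33 degrees it falls by itself.
- block_center (a point): Centre of the printing block, 44 mm from its origin along its z.
- hook: Bench hook fixed to the table: a white-faced board 10 mm thick, 250 mm wide (y), with a fence and an adjustable stop bar along its far end. Origin at table height; x points from the board's front edge to the fence, z up. The front edge (a vertical step 10 mm high) lies at x = -65 mm, the board's top is at z = 10 mm.
- front_edge (a point): Middle of the upper front edge of the hook's board, 10 mm above the table: the low stop.
- fence: The fence: wooden bar 16 mm thick, 250 mm wide, 30 mm above the board, its upright near face at hook x = +68 mm. It carries the metal stop bar (140 mm wide, 28 mm high, 8 mm thick) on two rods, clamped so that the stop bar's near face stands anywhere from 8 to 26 mm in front of the fence's. That setting is not given: feel for it. Origin: lower edge of the fence's near face, same axes as the hook.
- ink_jar: Bystander: closed jar, 52 mm across, 58 mm tall, beside the block. Origin under its centre.
- tube_a: Bystander: lying paint tube about 105 x 36 x 14 mm, on the other side of the block. Origin under its middle.
- gouge: Bystander: carving gouge 110 mm long, 18 mm thick, lying along x on the board near its left (+y) side.
- small_block: Bystander: small wooden block 66 x 36 x 20 mm lying on the board near its right (-y) side. Origin under its centre.
- mug: Bystander: white mug, 84 mm across, 95 mm tall, off to the right.
- tube_b: Bystander: another lying paint tube, beyond the hook on the right.
- palette: Bystander: round white palette 176 mm across, 12 mm thick, off to the left.
There are look-alikes about, which are no part of the job. Of the things shaped like the block, the wooden one is meant.

How it is judged (in metres and radians):
On the way, in this order (a step that is already met when the one before it is completed fails the run):
1. the block leans forward over the board's front edge, its foot against that edge (angle between block's own z axis and vertical between 0.22 and 0.8 rad and x of block in the frame of hook between -0.105 and -0.065 m and z of block in the frame of hook below 0.03 m and angle between the y axis of block and the y axis of hook, either way round below 0.12 rad and contact force between block and hook above 0.2 N), for 0.1 s.
2. the block lies flat on the board, carved face up (angle between block's own z axis and vertical between 1.5 and 1.64 rad and angle between block's own x axis and vertical above 3.05 rad and z of block in the frame of hook between 0.029 and 0.035 m and y of block in the frame of hook between -0.06 and 0.06 m), for 0.2 s.
3. the block is pressed steadily against the stop bar, with 5 to 15 N between them, for 0.4 s (angle between block's own z axis and vertical between 1.5 and 1.64 rad and angle between block's own x axis and vertical above 3.05 rad and z of block in the frame of hook between 0.029 and 0.035 m and contact force between block and fence between 5 and 15 N), for 0.4 s.
At the end, for the whole second after the job is handed in: The block lies at rest flat on the board (4 degrees, 3 mm), carved face up, where it was pressed home: its far end 5.5 to 28.5 mm short of the fence, as the stop bar is set, square to the hook within 0.03 rad, its middle within 60 mm of the board's centre line; nothing touched by the robot (all of step 2 and x of block in the frame of hook between -0.0485 and -0.0255 m and angle between the z axis of block and the x axis of hook, either way round below 0.03 rad and linear speed of block below 0.01 m/s).
It fails at once if the block is lifted (its centre more than 75 mm above the table) (height (world z) of block_center above 0.075 m).
It fails at once if the robot strikes or shoves the block with more than 40 N (contact force between any of the fingers, the arm and block above 40 N).
It fails at once if the block is pressed on the fence or its stop bar with more than 20 N (contact force between block and fence above 20 N).
It fails at once if another thing on the table is moved by more than 15 mm (distance of any of ink_jar, tube_a, gouge, small_block, mug, tube_b, palette from where it was at the start of the episode above 0.015 m).
It also fails if it takes over 61 s, if anything falls off the work surface, if the arm or the gripper's body presses on something with over 40 N, if the wrist force passes 120 N, or if a joint passes its speed limit or range.

## Working session

There is one attempt and no reset: what is moved stays moved. The work goes in short steps, Python scripts to look and compute and a shell command to move; the robot and the scene stay as the last step left them, time stands still between calls to the robot, and variables do not carry over. Pictures are saved under pics/ and viewed, and the job is handed in when it is done.

```bash
ls; mkdir -p pics
python3 - <<'E'
from bench import *
import cv2
s=get_state(); print(s)
for n in ["side","top","wrist"]:
    c=read_camera(n); cv2.imwrite(f"pics/{n}0.png",c["img"][:,:,::-1]); print(n,{k:v for k,v in c.items() if k!="img"})
E
```

```text
pics
{'t': 0.0, 'joint_positions': array([67.80923518, 23.94923199, -0.59156394, 92.48464326,  0.26961392,
       63.63693433, -3.03835467]), 'qvel': array([0.06945081, 0.00704061, 0.02130291, 0.00653719, 0.09038384,
       0.04036315, 0.02347183]), 'joint_torque': array([ 1.89898368e-03, -8.64450359e+01,  6.80008270e-01, -4.34917116e+01,
        1.91687455e-02,  7.45614903e-03,  6.15540625e-05]), 'tcp_pos': array([ 0.21173201, -0.58768637,  0.23065363]), 'tcp_rot': array([-9.00049780e+01,  6.92600230e-02, -7.01869395e+01]), 'ft_force': array([ 0.63179725, -0.93659441,  0.54845517]), 'moment': array([0.02610742, 0.0130075 , 0.03542418]), 'finger_gap': 1.0017347824932166}
side {'fx': 424.2118663767415, 'fy': 424.2118663767415, 'cx': 320.44761663488424, 'cy': 202.61307848250127, 'origin': array([0.46309071, 1.09041951, 1.13437124]), 'attitude': array([-135.62818156,   -1.14604345, -175.59159534])}
top {'fx': 402.0002335371416, 'fy': 402.0002335371416, 'cx': 320.54036373000446, 'cy': 200.70480843356526, 'origin': array([ 0.36665963, -0.00176795,  1.15776073]), 'attitude': array([-172.29866315,    0.97477784,  -91.18717791])}
wrist {'fx': 282.7665199219113, 'fy': 282.7665199219113, 'cx': 319.4545773964615, 'cy': 198.62408252950848, 'origin': array([ 0.29077164, -0.55960166,  0.37386947]), 'attitude': array([ 1.61206521e+02,  1.06667155e-01, -7.02009698e+01])}
```

View pics/top0.png

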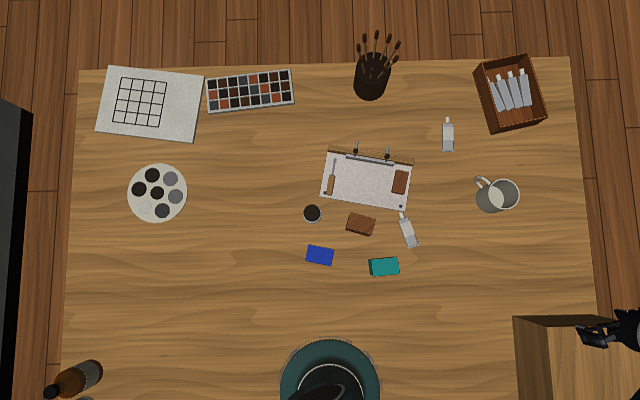

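View pics/side0.png

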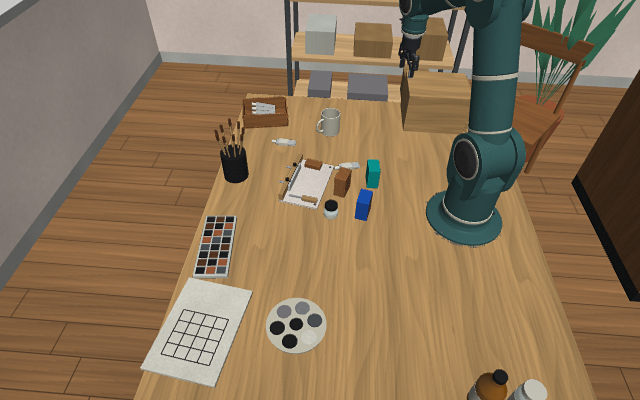

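View pics/wrist0.png

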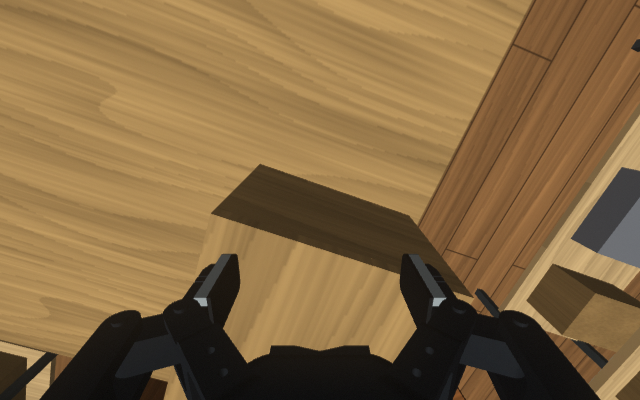

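```bash
cat > h.py <<'E'
from bench import *
import cv2, numpy as np
from scipy.spatial.transform import Rotation as R
def ray(c,u,v):
    r=R.from_euler('xyz',c["attitude"],degrees=True).as_matrix()
    return np.array(c["origin"]), r@np.array([(u-c["cx"])/c["fx"],(v-c["cy"])/c["fy"],1])
def plane(c,u,v,z):
    o,d=ray(c,u,v); return o+d*(z-o[2])/d[2]
def proj(c,p):
    r=R.from_euler('xyz',c["attitude"],degrees=True).as_matrix()
    q=r.T@(np.asarray(p)-c["origin"]); return np.array([c["cx"]+c["fx"]*q[0]/q[2],c["cy"]+c["fy"]*q[1]/q[2]])
def crop(c,x0,y0,x1,y1,k,name):
    cv2.imwrite(name,cv2.resize(c["img"][y0:y1,x0:x1,::-1],None,fx=k,fy=k,interpolation=cv2.INTER_CUBIC))
E
python3 - <<'E'
from h import *
c=read_camera("top"); crop(c,295,135,425,285,4,"pics/tz.png")
c=read_camera("side"); crop(c,270,140,390,230,6,"pics/sz.png")
E
```

```text
(no output)
```

View pics/tz.png

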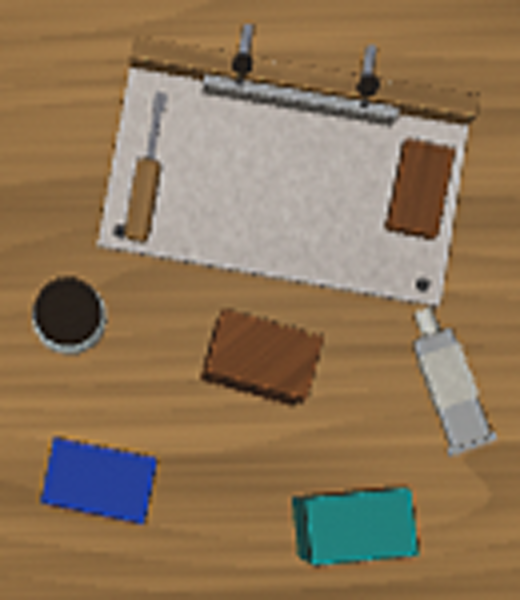

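View pics/sz.png

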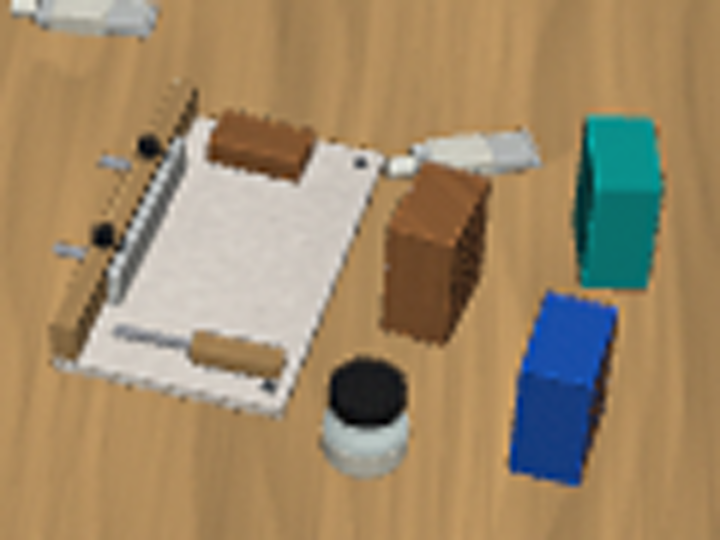

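Run:
```python
from h import *
c=read_camera("top"); s=read_camera("side")
f=lambda p,z:plane(c,295+p[0]/4,135+p[1]/4,z)
g=lambda p,z:plane(s,270+p[0]/6,140+p[1]/6,z)
fl,fr=f((98,245),.01),f((440,305),.01)
bl,br=f((130,68),.01),f((468,122),.01)
print("board",fl,fr,bl,br)
print("side", g((285,413),.01),g((383,155),.01))
d=fl-fr; yaw=np.degrees(np.arctan2(d[1],d[0]))-90; print("yaw front",yaw,np.linalg.norm(d))
d=bl-br; print("yaw back",np.degrees(np.arctan2(d[1],d[0]))-90)
TL,TR,BL,BR=[f(p,.088) for p in((222,310),(323,336),(206,375),(302,398))]
print("block top",TL,TR,BL,BR)
d=TL-TR;print(np.degrees(np.arctan2(d[1],d[0]))-90,np.linalg.norm(d),np.linalg.norm(TL-BL))
print("side blk top",[g(p,.088) for p in((425,165),(490,178),(386,228),(455,243))])
print("side blk foot",[g(p,.0) for p in((383,327),(440,343))])
print("jar",f((69,312),.058),g((367,395),.058)); print("tube",f((428,310),.01),f((475,445),.01))
print("blue",f((100,480),.088),"teal",f((360,520),.07), "blue corners",f((55,437),.088),f((157,458),.088),"teal",f((295,495),.088),f((415,487),.088))
print("crate", plane(c,515,316,.2),plane(c,515,316,.15))
```

```text
board [0.53530385 0.01727379 0.01      ] [ 0.48626235 -0.22644435  0.01      ] [ 0.66570105 -0.0088216   0.01      ] [ 0.61931192 -0.25321805  0.01      ]
side [0.53351581 0.02449719 0.01      ] [ 0.48720913 -0.22158515  0.01      ]
yaw front -11.37724899873119 0.24860330020093208
yaw back -10.747513749048338
block top [ 0.47805357 -0.06594229  0.088     ] [ 0.45915088 -0.13255717  0.088     ] [ 0.43490345 -0.05399393  0.088     ] [ 0.41829104 -0.11706921  0.088     ]
-15.841859321359763 0.06924488876876203 0.044773834178392834
side blk top [array([ 0.45877749, -0.12363154,  0.088     ]), array([ 0.41781176, -0.11533753,  0.088     ]), array([ 0.479973  , -0.06268428,  0.088     ]), array([ 0.4374907 , -0.05332813,  0.088     ])]
side blk foot [array([ 0.47824594, -0.06614111,  0.        ]), array([ 0.44152465, -0.05523107,  0.        ])]
jar [0.48216163 0.03736646 0.058     ] [0.48371646 0.05084244 0.058     ]
tube [ 0.48286329 -0.21771999  0.01      ] [ 0.38629907 -0.24623683  0.01      ]
blue [0.36724117 0.01785136 0.088     ] teal [ 0.33724615 -0.154551    0.07      ] blue corners [0.39606516 0.04706328 0.088     ] [ 0.38085199 -0.02007405  0.088     ] teal [ 0.3548172  -0.11010366  0.088     ] [ 0.35839742 -0.18895253  0.088     ]
crate [ 0.21910996 -0.42912553  0.2       ] [ 0.21140712 -0.45143577  0.15      ]
```

Block, hook (yaw ≈ -11°) and bystanders located: block corners are at top-crop (222,310)–(302,398), and the board's front edge runs (98,245)–(440,305). I start by rising clear of the crate and travelling over.

```bash
python3 -m inch '[[[0,-4,0,0],[-4.6,-4,3.8,0],[-9.2,-4,7.6,0],[-13.8,-4,11.4,0],[-18.4,-4,15.2,0]]]' 3 20; python3 -m inch '[[[-4.6,0,3.8,0],[-9.2,0,7.6,10],[-13.8,0,11.4,20],[-18.4,0,15.2,30],[-20,0,16.4,30.8]]]'
```

```text
t: 0.98
tcp_pos: [0.2929, -0.3615, 0.2714]
tcp_rot: [-90.0, -0.0, -70.2]
ft_force: [1.3, -0.4, 0.7]
finger_gap: 0.351
t: 1.6
tcp_pos: [0.3793, -0.118, 0.2715]
tcp_rot: [-90.0, -0.0, -101.2]
ft_force: [0.5, -0.2, -0.4]
finger_gap: 0.351
```

Run:
```python
from h import *
print(get_state()["tcp_pos"])
c=read_camera("wrist"); cv2.imwrite("pics/w1.png",c["img"][:,:,::-1])
```

```text
[ 0.37933372 -0.11797992  0.27150776]
```

View pics/w1.png

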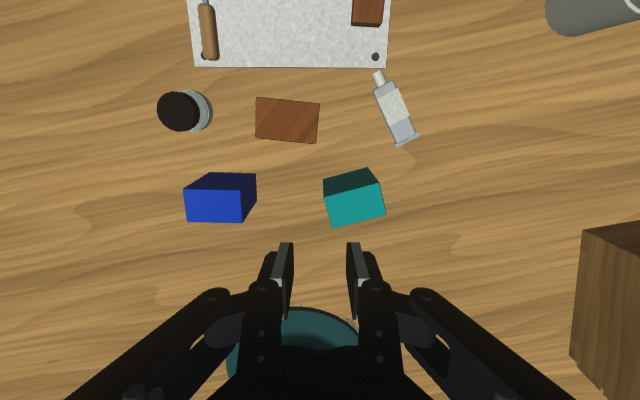

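Run:
```python
from h import *
c=read_camera("wrist")
f=lambda u,v,z:plane(c,u,v,z)
A,B=f(194.5,67.5,.01),f(386.5,67,.01); mid=(A+B)/2
yaw=np.arctan2(*( (A-B)[[1,0]]))-np.pi/2; print("hook",A,B,mid,np.degrees(yaw),np.linalg.norm(A-B))
hx=np.array([np.cos(yaw),np.sin(yaw)]);hy=np.array([-hx[1],hx[0]])
H=lambda p:np.round(np.array([(p-mid)[:2]@hx,(p-mid)[:2]@hy])*1000,1)
cs=[f(*p,.088) for p in((257,97),(320,103),(316,144),(255,136))]
for p in cs: print("blk",p,H(p))
print("cent",H(np.mean(cs,axis=0)))
for n,p in(("blue",[(209,172),(256,174),(184,188),(240,222)]),("blueR",[(256,192)]),("teal",[(323,180),(368,168),(332,227),(386,213)])):
  for q in p: print(n,H(f(*q,.0)),H(f(*q,.088)))
print("tcp",H(get_state()["tcp_pos"]))
```

```text
hook [0.53732054 0.02302455 0.01      ] [ 0.48907343 -0.22314075  0.01      ] [ 0.51319698 -0.1000581   0.01      ] -11.089107168870816 0.2508488363180128
blk [ 0.48180178 -0.06323605  0.088     ] [-37.9  30.1]
blk [ 0.46239284 -0.12929076  0.088     ] [-44.2 -38.5]
blk [ 0.41962899 -0.1161639   0.088     ] [-88.7 -33.8]
blk [ 0.44192634 -0.04999167  0.088     ] [-79.6  35.4]
cent [-62.6  -1.7]
blue [-142.1  128.4] [-121.3   93. ]
blue [-145.4   58. ] [-123.8   37.6]
blue [-167.1  169.8] [-141.   125.7]
blue [-223.8   89.3] [-185.6   62.3]
blueR [-173.8   60.1] [-146.2   39.2]
teal [-154.9  -42.9] [-131.3  -41.9]
teal [-136.5 -110.1] [-116.9  -94.9]
teal [-232.8  -57.5] [-192.7  -53.4]
teal [-208.8 -142.3] [-173.8 -120.2]
tcp [-127.7  -41.1]
```

```bash
python3 -m inch '[[[-3.9,0,1.6,0],[-3.9,5,1.6,0],[-3.9,10.5,1.6,0],[-3.9,16,1.6,0],[-3.9,18.5,1.6,0]]]'; python3 -m inch '[[[0,2.5,0,0],[0,4.2,0,0],[0,4.2,0,0]]]'
python3 - <<'E'
from h import *
c=read_camera("top"); crop(c,295,135,425,285,4,"pics/t2.png")
c=read_camera("side"); crop(c,270,110,430,230,5,"pics/s2.png")
c=read_camera("wrist"); cv2.imwrite("pics/w2.png",c["img"][:,:,::-1])
E
```

```text
t: 2.33
tcp_pos: [0.4008, -0.0843, 0.0839]
tcp_rot: [-90.2, 0.0, -101.0]
ft_force: [0.3, -0.6, 0.3]
finger_gap: 0.348
t: 2.7
tcp_pos: [0.4015, -0.0844, 0.0435]
tcp_rot: [-90.1, 0.0, -101.0]
ft_force: [0.3, 0.8, 0.4]
finger_gap: 0.35
```

View pics/s2.png

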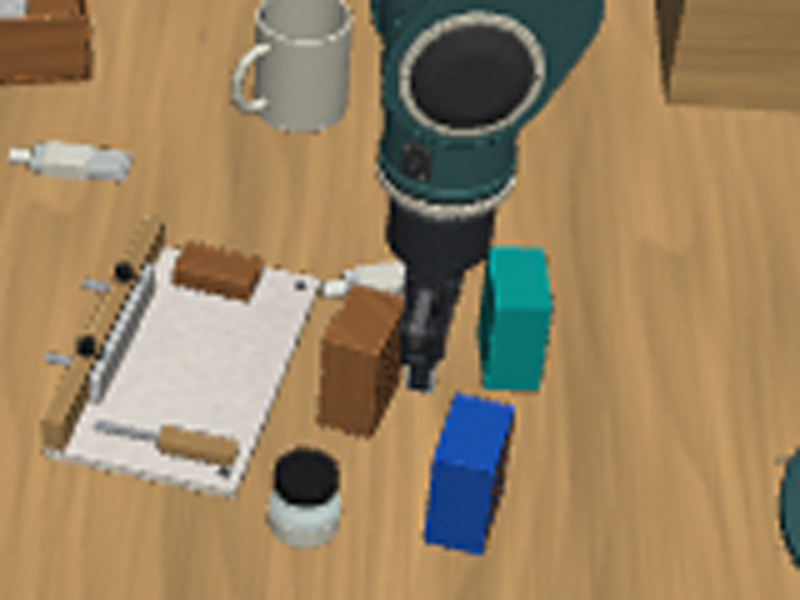

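View pics/w2.png

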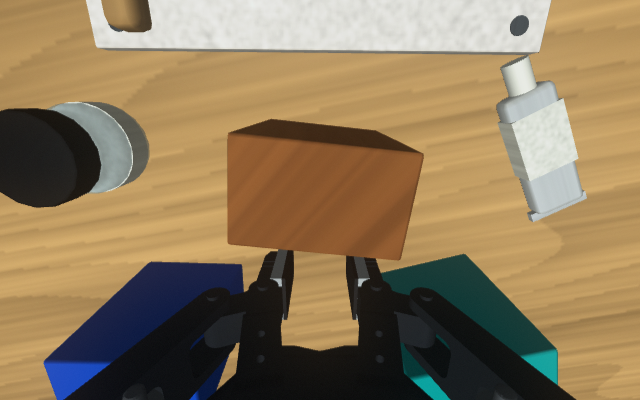

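```bash
python3 -m inch '[[[0,0,0.4,0],[0,0,0.8,0],[0,0,1.2,0],[0,0,1.5,0],[0,0,1.8,0]]]'; python3 -m inch '[[[0,0,0.3,0],[0,0,0.6,0],[0,0,0.9,0],[0,0,1.2,0],[0,0,1.5,0]]]';python3 - <<'E'
from h import *
print(get_state()["ft_force"])
c=read_camera("wrist"); cv2.imwrite("pics/w3.png",c["img"][:,:,::-1])
E
```

```text
t: 3.48
tcp_pos: [0.4199, -0.0878, 0.0442]
tcp_rot: [-90.0, 0.0, -101.0]
ft_force: [-0.4, -0.3, 0.1]
finger_gap: 0.351
t: 4.1
tcp_pos: [0.4347, -0.0907, 0.0443]
tcp_rot: [-90.0, 0.0, -101.0]
ft_force: [-0.0, -0.3, 0.4]
finger_gap: 0.344
[-0.04214726 -0.3185868   0.44725824]
```

View pics/w3.png

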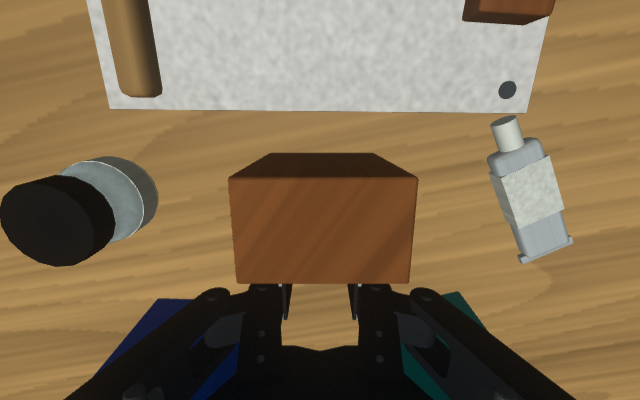

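Run:
```python
from h import *
c=read_camera("wrist")
a,b=plane(c,323,153,0),plane(c,323,110.5,.01)
print(a,b,np.linalg.norm((b-a)[:2]), get_state()["tcp_pos"])
A,B=plane(c,110,109,.01),plane(c,528,112,.01);print(np.degrees(np.arctan2((A-B)[1],(A-B)[0]))-90)
```

```text
[ 0.48574114 -0.10250949  0.        ] [ 0.51249062 -0.1074832   0.01      ] 0.027207948314513453 [ 0.43482852 -0.09070766  0.04427708]
-11.394642010510921
```

```bash
python3 -m inch '[[[0,0,0.4,0],[0,0,0.8,0],[0,0,1.2,0],[0,0,1.6,0],[0,0,2.0,0]]]'; python3 -m inch '[[[0,0,0.2,0],[0,0,0.35,0],[0,0,0.35,0]]]';python3 - <<'E'
from h import *
print(get_state()["ft_force"])
c=read_camera("wrist"); cv2.imwrite("pics/w4.png",c["img"][:,:,::-1])
E
```

```text
t: 4.82
tcp_pos: [0.4544, -0.0945, 0.0443]
tcp_rot: [-90.0, 0.0, -101.0]
ft_force: [-1.8, 0.7, -0.1]
finger_gap: 0.35
t: 5.2
tcp_pos: [0.4576, -0.0951, 0.0443]
tcp_rot: [-90.0, 0.0, -101.0]
ft_force: [-0.6, -0.3, 0.0]
finger_gap: 0.353
[-0.55239574 -0.27773206  0.03605195]
```

View pics/w4.png

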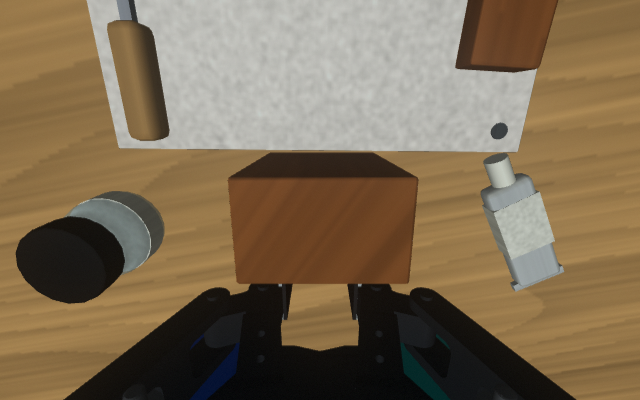

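```bash
python3 -m inch '[[[0,0,0.15,0],[0,0,0.3,0],[0,0,0.3,0]]]'; python3 -m inch '[[[0,0,0.1,0],[0,0,0.2,0],[0,0,0.2,0]]]';python3 - <<'E'
from h import *
print(get_state()["ft_force"])
c=read_camera("wrist"); cv2.imwrite("pics/w5.png",c["img"][:,:,::-1])
c=read_camera("side"); crop(c,270,130,400,230,6,"pics/s5.png")
E
```

```text
t: 5.62
tcp_pos: [0.4604, -0.0957, 0.0442]
tcp_rot: [-90.0, 0.0, -101.0]
ft_force: [-2.8, 0.3, 1.2]
finger_gap: 0.35
t: 6.0
tcp_pos: [0.4625, -0.0961, 0.0443]
tcp_rot: [-90.0, 0.0, -101.0]
ft_force: [-3.2, 0.3, 1.8]
finger_gap: 0.351
[-3.24500226  0.31954215  1.76626188]
```

View pics/w5.png

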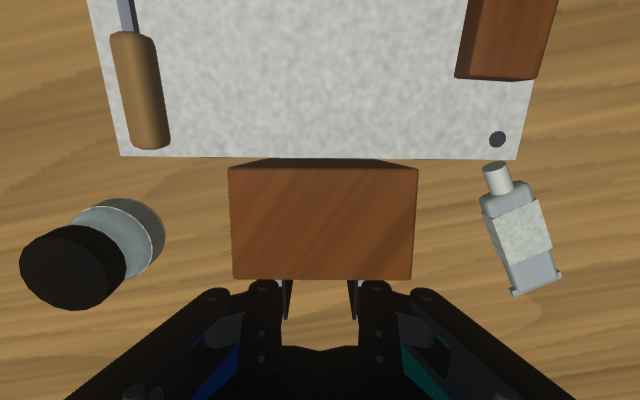

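View pics/s5.png

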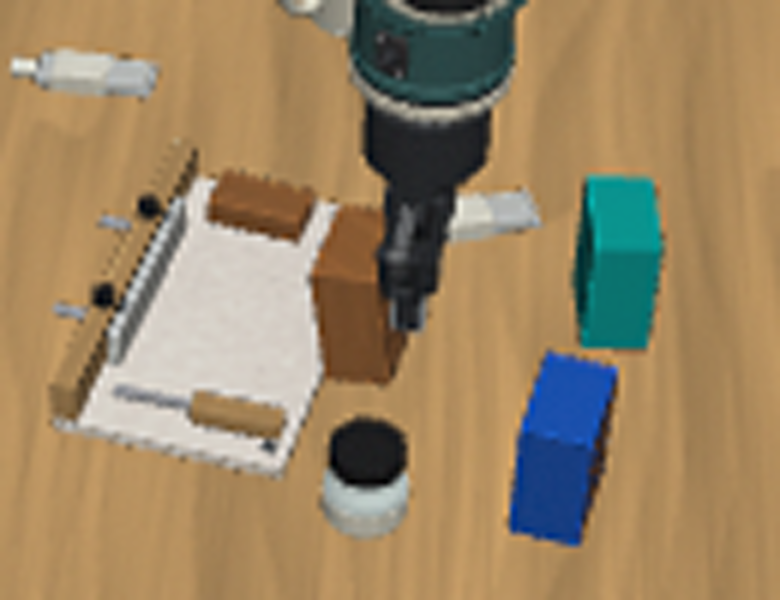

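```bash
python3 -m inch '[[[0,0,-0.2,0],[0,0,-0.4,0],[0,0,-0.6,0],[0,0,-0.9,0],[0,0,-1.2,0]]]'; python3 -m inch '[[[0,-1.2,0,0],[0,-2.5,0,0],[0,-2.5,0,0],[0,-2.5,0.3,0],[0,-2.5,0.6,0]]]';python3 - <<'E'
from h import *
print(get_state()["ft_force"])
c=read_camera("wrist"); cv2.imwrite("pics/w6.png",c["img"][:,:,::-1])
E
```

```text
t: 6.72
tcp_pos: [0.4506, -0.0938, 0.0443]
tcp_rot: [-90.0, 0.0, -101.0]
ft_force: [-1.0, -0.7, 0.0]
finger_gap: 0.352
t: 7.35
tcp_pos: [0.4567, -0.095, 0.069]
tcp_rot: [-90.0, 0.0, -101.0]
ft_force: [-0.0, 0.5, -0.4]
finger_gap: 0.358
[-0.04659853  0.49784463 -0.44817661]
```

View pics/w6.png

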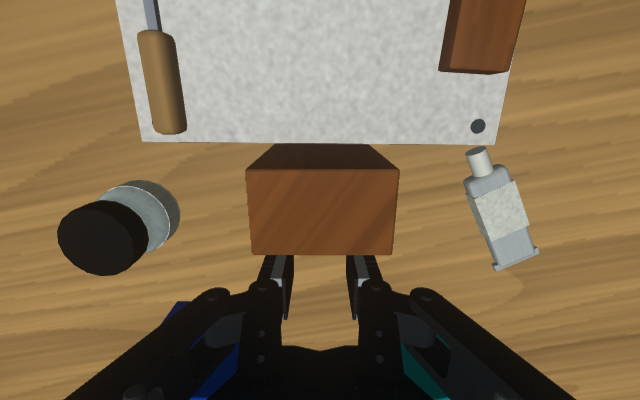

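```bash
python3 -m inch '[[[0,0,0.3,0],[0,0,0.6,0],[0,0,0.9,0],[0,0,1.2,0],[0,0,1.5,0]]]'; python3 -m inch '[[[0,0,0.3,0],[0,0,0.6,0],[0,0,0.9,0],[0,0,1.1,0],[0,0,1.3,0]]]';python3 - <<'E'
from h import *
print(get_state()["ft_force"])
c=read_camera("wrist"); cv2.imwrite("pics/w7.png",c["img"][:,:,::-1])
c=read_camera("side"); crop(c,270,130,400,230,6,"pics/s7.png")
E
```

```text
t: 8.02
tcp_pos: [0.4715, -0.0978, 0.0693]
tcp_rot: [-90.0, 0.0, -101.0]
ft_force: [-1.9, 0.2, 0.8]
finger_gap: 0.348
t: 8.65
tcp_pos: [0.4842, -0.1003, 0.0693]
tcp_rot: [-90.0, 0.0, -101.0]
ft_force: [-1.1, -0.4, 0.6]
finger_gap: 0.351
[-1.08597683 -0.3883103   0.62800835]
```

View pics/w7.png

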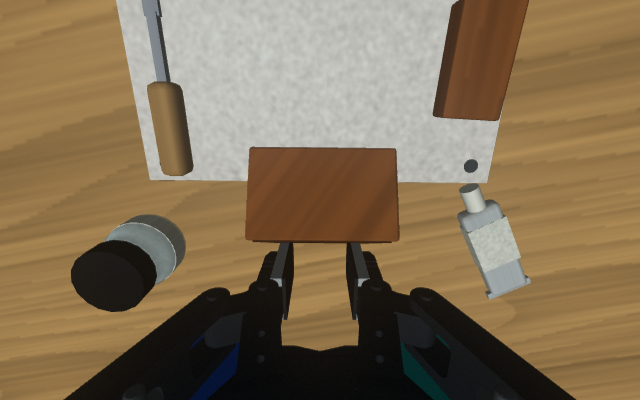

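View pics/s7.png

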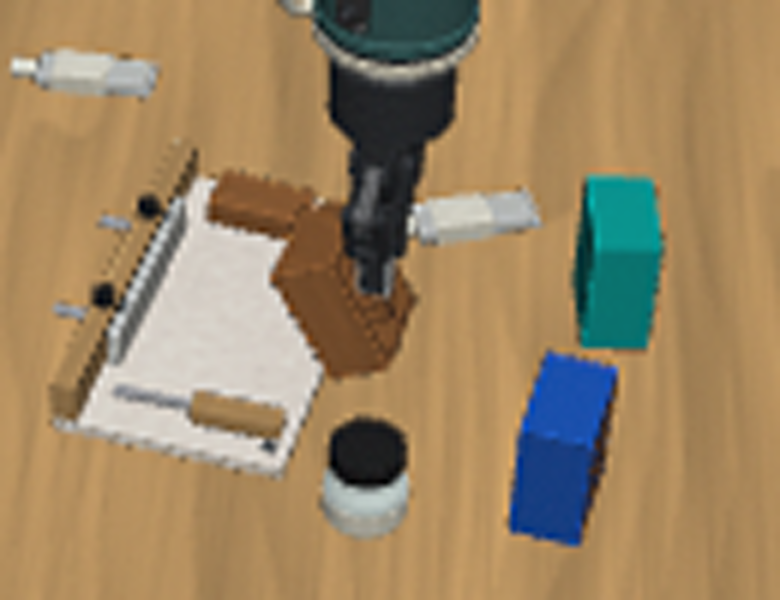

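```bash
python3 -m inch '[[[0,0,0.2,0],[0,0,0.4,0],[0,0,0.6,0],[0,0,0.8,0],[0,0,1.0,0]]]'; python3 -m inch '[[[0,0,0.2,0],[0,0,0.4,0],[0,0,0.6,0],[0,0,0.6,0]]]';python3 - <<'E'
from h import *
print(get_state()["ft_force"])
c=read_camera("wrist"); cv2.imwrite("pics/w8.png",c["img"][:,:,::-1])
c=read_camera("side"); crop(c,270,130,400,230,6,"pics/s8.png")
E
```

```text
t: 9.38
tcp_pos: [0.494, -0.1022, 0.0693]
tcp_rot: [-90.0, 0.0, -101.0]
ft_force: [0.7, 0.2, 0.2]
finger_gap: 0.351
t: 9.88
tcp_pos: [0.4999, -0.1033, 0.0693]
tcp_rot: [-90.0, 0.0, -101.0]
ft_force: [-0.6, -0.5, -0.3]
finger_gap: 0.347
[-0.5518758  -0.45752655 -0.28454263]
```

View pics/w8.png

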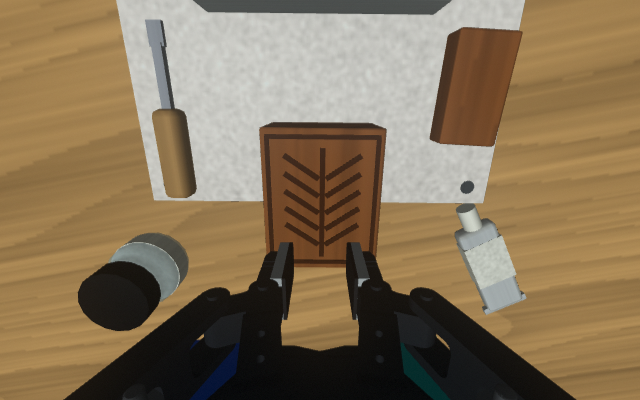

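View pics/s8.png

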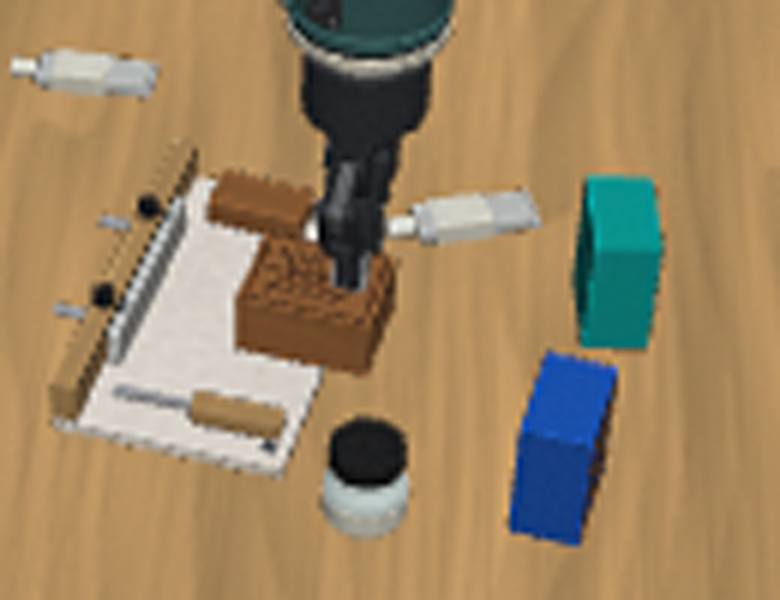

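Run:
```python
from h import *
c=read_camera("wrist"); mid=np.array([.5130,-.1003,0]); yaw=np.radians(-11.2)
hx=np.array([np.cos(yaw),np.sin(yaw)]);hy=np.array([-hx[1],hx[0]])
H=lambda p:np.round(np.array([(p-mid)[:2]@hx,(p-mid)[:2]@hy])*1000,1)
for q in((262,127),(385,127),(378,266),(268,266)): print("top",H(plane(c,*q,.054)))
print("far foot",H(plane(c,270,123,.054)))
for q in((155,202),(483,203)): print("edge",H(plane(c,*q,.01)))
for q in((208,12),(434,14)): print("stopbar low",H(plane(c,*q,.01)),H(plane(c,*q,.038)))
print("tcp",H(get_state()["tcp_pos"]))
```

```text
top [58.6 26.5]
top [ 58.8 -40.5]
top [-28.2 -42.8]
top [-28.5  28. ]
far foot [60.7 22. ]
edge [ -0.7 119.9]
edge [  -0.6 -129.3]
stopbar low [123.9  64.2] [116.7  54.7]
stopbar low [123.3 -75.4] [116.2 -65.7]
tcp [-12.5  -5.5]
```

```bash
python3 -m inch '[[[0,-1,0,0],[0,-1,-2.5,0],[0,-1,-4.5,0],[0,2,-4.5,0],[0,4,-4.5,0]]]'; python3 -m inch '[[[0,0.6,0,0],[0,1.1,0,0],[0,1.1,0,0]]]';python3 - <<'E'
from h import *
print(get_state()["ft_force"])
c=read_camera("wrist"); cv2.imwrite("pics/w9.png",c["img"][:,:,::-1])
c=read_camera("side"); crop(c,270,130,400,230,6,"pics/s9.png")
E
```

```text
t: 10.65
tcp_pos: [0.4556, -0.0949, 0.0292]
tcp_rot: [-90.0, -0.0, -101.0]
ft_force: [0.4, -0.0, 0.1]
finger_gap: 0.349
t: 11.02
tcp_pos: [0.4559, -0.0948, 0.0186]
tcp_rot: [-90.0, 0.0, -101.0]
ft_force: [0.8, 0.3, 0.0]
finger_gap: 0.35
[0.81361689 0.26358711 0.00628707]
```

View pics/w9.png

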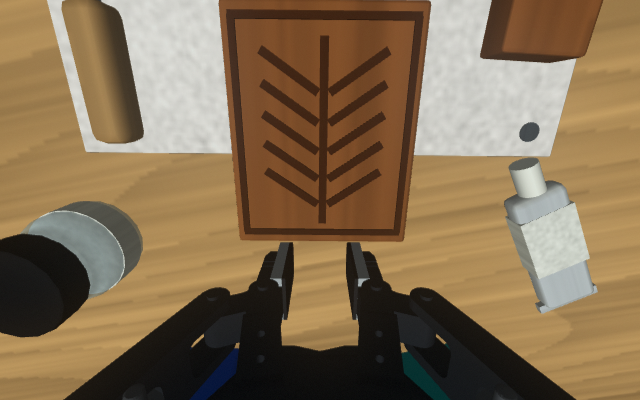

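View pics/s9.png

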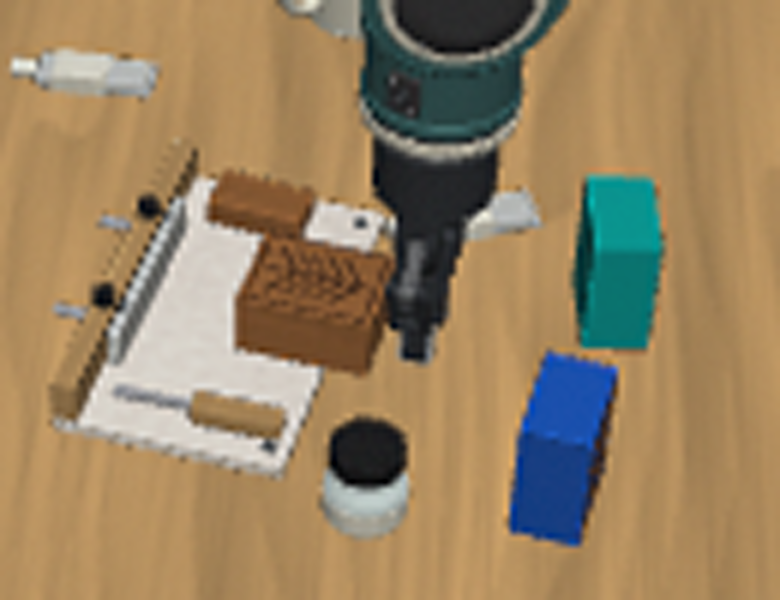

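```bash
python3 -m inch '[[[0,0,0.4,0],[0,0,0.8,0],[0,0,1.1,0],[0,0,1.4,0],[0,0,1.8,0]]]';python3 -m inch '[[[0,0,0.4,0],[0,0,0.8,0],[0,0,1.2,0],[0,0,1.6,0],[0,0,2.0,0]]]';python3 -m inch '[[[0,0,0.4,0],[0,0,0.8,0],[0,0,1.2,0],[0,0,1.3,0],[0,0,1.3,0]]]'
python3 - <<'E'
from h import *
print(get_state()["ft_force"])
c=read_camera("wrist"); cv2.imwrite("pics/w10.png",c["img"][:,:,::-1])
c=read_camera("top"); crop(c,295,135,425,285,4,"pics/t10.png")
E
```

```text
t: 11.75
tcp_pos: [0.4733, -0.0982, 0.0182]
tcp_rot: [-90.0, 0.0, -101.0]
ft_force: [-1.7, 0.3, 0.3]
finger_gap: 0.35
t: 12.38
tcp_pos: [0.4932, -0.102, 0.0183]
tcp_rot: [-90.0, 0.0, -101.0]
ft_force: [-0.5, -0.8, -0.9]
finger_gap: 0.354
t: 13.0
tcp_pos: [0.5058, -0.1045, 0.0183]
tcp_rot: [-90.0, 0.0, -101.0]
ft_force: [0.2, -0.3, -0.2]
finger_gap: 0.357
[ 0.15663087 -0.34514663 -0.23818403]
```

View pics/w10.png

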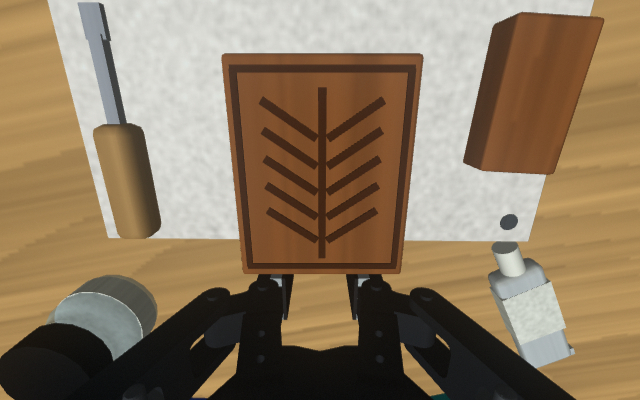

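View pics/t10.png

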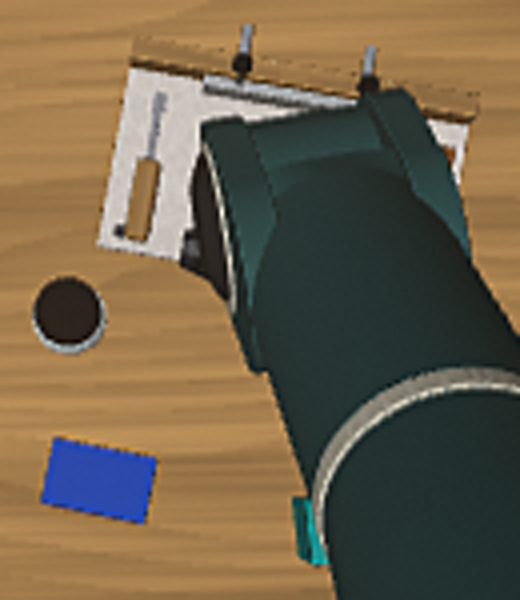

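```bash
python3 -m inch '[[[0,0,0.3,0],[0,0,0.6,0],[0,0,0.9,0],[0,0,1.1,0],[0,0,1.3,0]]]'; for i in 1; do :; done; python3 -m inch '[[[0,0,0.1,0],[0,0,0.2,0]]]'; python3 -m inch '[[[0,0,0.1,0],[0,0,0.2,0]]]'
```

```text
t: 13.72
tcp_pos: [0.5186, -0.107, 0.0183]
tcp_rot: [-90.0, 0.0, -101.0]
ft_force: [-1.0, 0.4, -0.7]
finger_gap: 0.355
t: 13.98
tcp_pos: [0.5204, -0.1073, 0.0183]
tcp_rot: [-90.0, -0.0, -101.0]
ft_force: [-1.5, 0.0, 0.1]
finger_gap: 0.354
t: 14.22
tcp_pos: [0.5224, -0.1077, 0.0183]
tcp_rot: [-90.0, 0.0, -101.0]
ft_force: [-0.8, 0.2, -0.2]
finger_gap: 0.348
```

Run:
```python
from h import *
s=get_state();print(s["ft_force"],s["tcp_pos"])
c=read_camera("wrist"); cv2.imwrite("pics/w11.png",c["img"][:,:,::-1])
```

```text
[-0.76864976  0.15958031 -0.18470716] [ 0.52238114 -0.10773292  0.0182524 ]
```

View pics/w11.png

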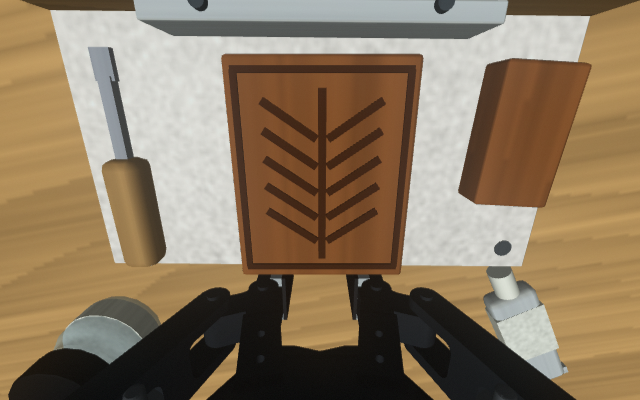

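Run:
```python
from h import *
c=read_camera("wrist"); mid=np.array([.5130,-.1003,0]); yaw=np.radians(-11.2)
hx=np.array([np.cos(yaw),np.sin(yaw)]);hy=np.array([-hx[1],hx[0]])
H=lambda p:np.round(np.array([(p-mid)[:2]@hx,(p-mid)[:2]@hy])*1000,1)
for q,z in(((175,36),.01),((468,39),.01),((137,20),.038),((507,24),.038),((222,54.5),.054),((422,55),.054),((245,273),.054),((401,273),.054),((115,262),.01),((523,266),.01)): print(q,z,H(plane(c,*q,z)))
print(H(get_state()["tcp_pos"]))
```

```text
(175, 36) 0.01 [124.1  63.7]
(468, 39) 0.01 [123.3 -75.1]
(137, 20) 0.038 [124.   64.6]
(507, 24) 0.038 [123.1 -76.1]
(222, 54.5) 0.054 [110.   28.7]
(422, 55) 0.054 [110.1 -39.8]
(245, 273) 0.054 [23.3 27.8]
(401, 273) 0.054 [ 23.5 -40.9]
(115, 262) 0.01 [  1.6 120.2]
(523, 266) 0.01 [  -0.3 -130.3]
[10.8 -5.5]
```

```bash
python3 -m inch '[[[0,0,0.25,0],[0,0,0.5,0],[0,0,0.7,0],[0,0,0.9,0],[0,0,1.0,0]]]'; python3 -m inch '[[[0,0,0.1,0],[0,0,0.1,0]]]'; python3 -m inch '[[[0,0,0.1,0],[0,0,0.1,0]]]'
```

```text
t: 14.95
tcp_pos: [0.5323, -0.1096, 0.0183]
tcp_rot: [-90.0, 0.0, -101.0]
ft_force: [-1.7, -0.5, 0.6]
finger_gap: 0.353
t: 15.2
tcp_pos: [0.5333, -0.1098, 0.0183]
tcp_rot: [-90.0, 0.0, -101.0]
ft_force: [0.7, 0.3, 0.0]
finger_gap: 0.349
t: 15.45
tcp_pos: [0.5342, -0.11, 0.0183]
tcp_rot: [-90.0, 0.0, -101.0]
ft_force: [-0.3, 0.5, -0.4]
finger_gap: 0.347
```

Close to the bar; half-millimetre steps now, reading force each time.

```bash
python3 -m inch '[[[0,0,0.05,0],[0,0,0.05,0]]]'; python3 -m inch '[[[0,0,0.05,0],[0,0,0.05,0]]]'
```

```text
t: 15.7
tcp_pos: [0.5347, -0.1101, 0.0183]
tcp_rot: [-90.0, 0.0, -101.0]
ft_force: [-0.7, -0.4, 0.2]
finger_gap: 0.351
t: 15.95
tcp_pos: [0.5349, -0.1101, 0.0182]
tcp_rot: [-90.0, 0.0, -101.0]
ft_force: [-2.6, 0.8, 1.4]
finger_gap: 0.347
```

```bash
python3 -m inch '[[[0,0,0.05,0],[0,0,0.05,0]]]'
```

```text
t: 16.2
tcp_pos: [0.5349, -0.1101, 0.0181]
tcp_rot: [-90.1, -0.0, -101.0]
ft_force: [-4.9, 1.1, 3.6]
finger_gap: 0.357
```

```bash
python3 -m inch '[[[0,0,0.05,0],[0,0,0.05,0]]]'
```

```text
t: 16.45
tcp_pos: [0.535, -0.1101, 0.018]
tcp_rot: [-90.1, -0.0, -101.0]
ft_force: [-8.9, 2.9, 4.2]
finger_gap: 0.35
```

```bash
python3 -m inch '[[[0,0,0,0],[0,0,0,0],[0,0,0,0],[0,0,0,0]]]'
python3 - <<'E'
from h import *
s=get_state();f=[]
print(s["ft_force"],s["tcp_pos"])
E
```

```text
t: 16.95
tcp_pos: [0.5349, -0.1101, 0.0179]
tcp_rot: [-90.1, -0.0, -101.0]
ft_force: [-7.9, 3.3, 3.7]
finger_gap: 0.35
[-7.88350608  3.26135145  3.7133985 ] [ 0.53494722 -0.11013459  0.0179244 ]
```

```bash
python3 -m inch '[[[0,0,0.01,0],[0,0,0.01,0],[0,0,0.01,0]]]'; python3 -m inch '[[[0,0,0,0],[0,0,0,0],[0,0,0,0],[0,0,0,0]]]'
```

```text
t: 17.32
tcp_pos: [0.535, -0.1101, 0.018]
tcp_rot: [-90.1, -0.0, -101.0]
ft_force: [-10.2, 2.9, 5.7]
finger_gap: 0.353
t: 17.82
tcp_pos: [0.535, -0.1101, 0.0179]
tcp_rot: [-90.1, -0.0, -101.0]
ft_force: [-9.7, 3.7, 5.1]
finger_gap: 0.35
```

Held for about 1.4 s at 8.5–10.6 N. Checking, then backing off gently.

```bash
python3 -m inch '[[[0,0,-0.1,0],[0,0,-0.3,0],[0,0,-0.7,0],[0,0,-1.5,0],[0,0,-3,0]]]'; python3 -m inch '[[[0,-1,0,0],[0,-4,0,0],[0,-8,0,0],[0,-12,0,0],[0,-12,0,0]]]'
python3 - <<'E'
from h import *
c=read_camera("wrist"); cv2.imwrite("pics/w12.png",c["img"][:,:,::-1])
c=read_camera("side"); crop(c,270,130,400,230,6,"pics/s12.png")
E
```

```text
t: 18.45
tcp_pos: [0.5061, -0.1045, 0.0183]
tcp_rot: [-90.0, 0.0, -101.0]
ft_force: [0.0, 0.8, 0.4]
finger_gap: 0.355
t: 19.08
tcp_pos: [0.5084, -0.105, 0.1416]
tcp_rot: [-89.7, -0.0, -101.0]
ft_force: [0.0, 0.1, -0.7]
finger_gap: 0.348
```

View pics/w12.png

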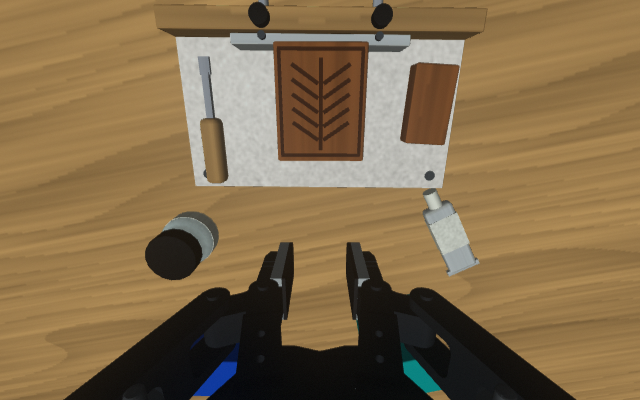

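View pics/s12.png

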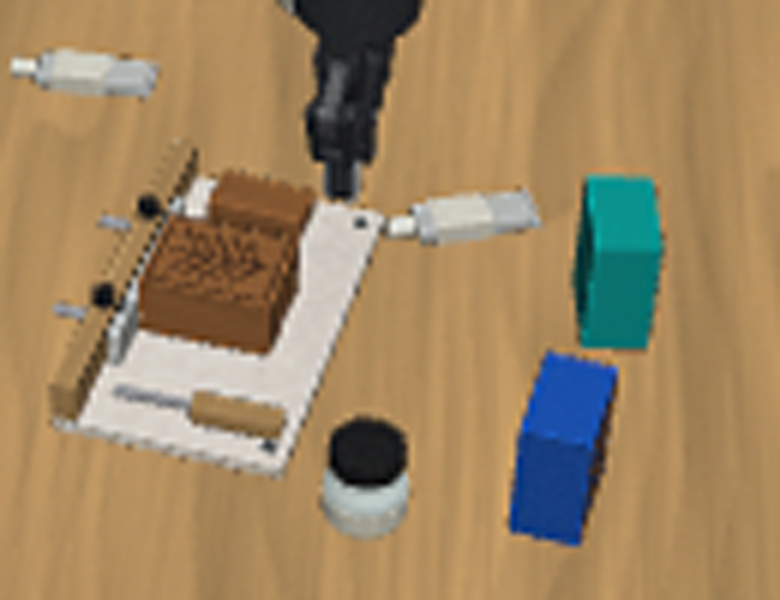

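Run:
```python
from h import *
c=read_camera("wrist"); mid=np.array([.5130,-.1003,0]); yaw=np.radians(-11.2)
hx=np.array([np.cos(yaw),np.sin(yaw)]);hy=np.array([-hx[1],hx[0]])
H=lambda p:np.array([(p-mid)[:2]@hx,(p-mid)[:2]@hy])*1000
g=cv2.cvtColor(c["img"],cv2.COLOR_RGB2GRAY).astype(float); g=cv2.GaussianBlur(g,(3,3),0)
def edge(us,v0,v1,z):
    P=[]
    for u in us:
        d=np.abs(np.diff(g[v0:v1,u])); i=d.argmax(); P.append(H(plane(c,u,v0+(d[max(0,i-2):i+3]*np.arange(max(0,i-2),i+3)[:len(d[max(0,i-2):i+3])]).sum()/d[max(0,i-2):i+3].sum()+.5,z)))
    P=np.array(P); k=np.polyfit(P[:,1],P[:,0],1); return k, np.median(P[:,0])
print("block near",edge(range(283,360),153,168,.054))
for us in(range(235,410),):print("board front",edge(us,178,196,.01))
s=get_state();print(s["t"],s["ft_force"])
```

```text
block near (array([8.01046058e-03, 3.53227201e+01]), np.float64(35.179220919860725))
board front (array([0.00498968, 0.42467657]), np.float64(0.33848930454605675))
19.225 [ 0.29612989 -0.23496277  0.29362764]
```

```bash
python3 -c "
from bench import *
print(hand_in())"
```

```text
the job is handed in; nothing more can be done
None
```

I slid the block square up to the board's front edge and tipped it over that edge onto the board, carved face up. I then slid it along to the metal stop bar, pressed it home and handed the job in; no verdict is reported.

- **Pressing:** the wrist force read about 8.5–10.6 N for roughly 1.4 s. That is the wrist reading, not the contact force itself, and there was about 4–6 N of upward force on the tool alongside it.
- **Final position:** the block lies flat on the board, flush to the stop bar. Its near end is about 35 mm past the board's front edge, which puts it at hook x ≈ -0.030 m, and it is square to the hook within about 0.003 rad.
- **Centring:** its middle is about 6–7 mm off the board's centre line, and the gripper was raised well clear before I handed in.
- **Other things:** in the last pictures the jar, nearby tubes, gouge and small block had not visibly moved. I judged that by eye, not by measurement; the mug and palette were not in those last pictures, but the arm never came near them.

Early block and hook estimates from the different cameras differed by 2–7 mm and a few degrees, so I worked from the close wrist view. No check failed.

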